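Sort sample jars into the locking load carriage

ROBOT

A 6-joint arm with a two-finger parallel gripper is mounted at the origin on the work surface. World frame = base frame: x ahead of the robot, y to its left, z up, the work surface at z = 0. Lengths are in m, angles in rad, forces in N, time in s.
With the tool pointing down it reaches from about 0.3 to 0.775 m from the base axis. Payload 14.6 kg.
Tool frame: the origin (TCP) lies at the very end of the fingers, on their centre line; the grasp point (between the pads) lies 19 mm behind it (robot.tcp_to_grasp is the distance from the TCP to the grasp point, in m); z points along the fingers, y is the line along which they close (so a half turn about z gives the same grasp; the last joint's range is limited). The gripper opens to 94 mm and grips with 3 to 60 N. Pads are 16 mm wide; open, the fingers measure 119 mm over their backs; the gripper's body (75 mm by 177 mm) begins 78 mm behind the grasp point.
Start: joints at [-1.178, 0.3, 1.521, -0, 1.321, -0.067], TCP at [0.244, -0.493, 0.205] pointing down, gripper open.
Joint ranges: [-3.03, 3.03], [-0.79, 2.21], [0.23, 2.52], [-1.04, 4.18], [0, 3.07], [-2.55, 2.55]. Speed limits (rad/s): [2.22, 2.22, 2.57, 3.14, 3.14, 3.14].

INTERFACE

Orientations are given as a rotation vector (axis times angle).
In Python, from station import robot, read_camera, camera_params, nets gives the robot as it stands. The module is installed in compiled form; this text tells all that it offers.
- The arm moves only by the tool carry_out, never from a script. Its argument "steps" is a list of rows, each a list of 3 entries, a list of its own where there are three numbers: the finger opening in m, from 0 to 0.094, then the shift along the tool's x, y, z in m, then the turn, a rotation vector about the tool's x, y, z in units of 8 degrees (1.0 is 8 degrees). A call has 1 to 8 rows; each row is the pose to reach, as a shift and turn from the pose commanded when the call began, along the tool's axes at that moment; what a row does not reach only later rows make up. A row lasts 1/8 s, in which the tool goes at most 62.5 mm and 10.7 degrees, less where a joint would pass 70% of its speed; a pose out of reach is approached as far as the arm can. A call with a gripper value outside its range is refused whole. The fingers move at their own pace and stop on an object; the grip force is fixed at half the most. Time passes only in rows, so rows that repeat a pose let the fingers close. It gives the time, the measured TCP pose, the force, the opening and the grip force at its end, in the units of the state.
- robot.observe(): the state, without advancing time (a new reading comes with each control period).
- read_camera(name): name is "scene" or "side" or "wrist"; returns the picture (420x560x3 uint8, red, green, blue); there is no depth.
- camera_params(name): a dict with "intrinsics" (3x3 intrinsics, pixels), "view" (4x4, takes a point from world to camera coordinates); the wrist camera has in their place "hand_eye" (4x4, takes a point from camera to tool coordinates, whose origin is the TCP and whose axes are the flange's). Camera axes: x right, y up, looking along -z (the intrinsics and any distortion apply to the point x, -y, -z); pixel columns grow to the right and rows downward; lengths in m; the calibration is good to about 2 mm. A picture is of the moment at which its call begins: read the wrist's pose just before it. camera_params takes no time and is no camera call.
- robot.job_done(): hands the job in; it is judged then, once.
Trained networks look in the newest picture that a camera, given by its name, has taken for a name from the list of things; names that differ only in an ending like _2 or _b are one class to them, and where a whole thing is asked for, a point or a joint stands for the part that bears it (a point fixed in the world has none). Each returns a list of dicts, best first, with "confidence" (0 to 1); they miss things now and then, are a little off and sometimes report something else, mostly with a low value. They report only what shows in the picture. A call takes as long as a camera call. They do not tell look-alikes from the thing itself.
- nets.boxes_of(camera, query): "location" ([x, y, z] in m, in the coordinates of the camera as it stood for that picture, good to about 4 mm: the middle of the surface that is visible of it).
- nets.pinpoint(camera, query): "location" ([x, y, z] in m, in the coordinates of the camera as it stood for that picture, good to about 4 mm: a listed point, or the origin of a listed thing).
The state is a dict: "t": time; "qpos": joint angles; "joint_vel": joint speeds; "joint_torque": joint torques, N m; "tcp_pos": TCP position; "tcp_rot": TCP orientation; "contact_force": force on the tool from outside, world axes, zero at the start; "moment": the same for the moment, N m; "grip_width": finger opening in m; "finger_force": force on a finger pad.
Only numpy, scipy, OpenCV 4.12 (cv2) and the standard library are available. Lean on these libraries where they do the work, as an engineer would, in place of code of your own. Each camera call takes 0.05 s, during which the arm holds its last target. There are 200 camera calls.

TASK

Swing the red cam lever fully over to free the loading carriage and pull the carriage all the way out; then stand every blue-capped sample jar upright in the blue tray and every yellow-capped one in the yellow tray, leaving the green-capped jar where it is. When all are loaded, push the carriage fully home under the clear cover with both trays still sitting flat in it, and swing the lever right back to lock it.

Things in the scene. Friction and masses are not known exactly. Their poses are not given: they have to be found in the camera images.
- carriage (a joint): Sliding aluminium carriage: a shallow pan 170 x 220 mm, walls up to 42 mm above the bench, carrying both trays. In m: 0 = fully home under the clear cover, 0.215 = fully out (end stop). Comes out along the -y axis of carriage_grip; about 1.5 N of friction and light damping; stays where left. With the lever locked it has only about 4 mm of play.
- carriage_grip (a point): On the carriage's orange upright pull tab, 44 (x) x 10 (y) mm, 35 mm ahead of the pan's leading end; the point is mid-plate, 71 mm above the bench, 16 mm below the tab's top. z up, -y = the way out. Pinch from above, fingers closing along y. The fixed clear cover (top 110 mm up) begins 50 mm in +y from it at home. Fully out, the trays are clear of the cover.
- lever (a joint): Red cam lever turning on a vertical pin, on the robot's side of the carriage. In rad: 0 = locked (its dark nose lies across the carriage's leading end), 1.571 = fully freed; grows clockwise seen from above. Stays where left; about 0.08 N m of friction (1 to 2 N at the knob). The nose strikes the carriage, so it locks only with the carriage within 4 mm of home.
- lever_knob (a point): Top centre of the lever's upright red round knob, 22 mm diameter, 98 mm above the bench, 45 mm of it free above the lever arm. It swings at 75 mm radius about lever_hinge.
- lever_hinge (a point): Point on the lever's vertical pin axis, at the height of lever_knob.
- tray_blue: Blue open tray, loose, standing in the carriage and riding with it: outside 78 (x) x 206 (y) x 28 mm high, walls and floor 3 mm, inside 72 x 200 mm. Origin: centre of its underside, z up, y along the slide. Rim 50 mm above the bench. Holds three jars in a row along y. The trays' places in the carriage may be swapped.
- tray_yellow: Yellow open tray, loose, standing in the carriage and riding with it: outside 78 (x) x 206 (y) x 28 mm high, walls and floor 3 mm, inside 72 x 200 mm. Origin: centre of its underside, z up, y along the slide. Rim 50 mm above the bench. Holds three jars in a row along y. The trays' places in the carriage may be swapped.
- jar_blue0: Sample jar with blue cap, to be sorted: upright round, white body 49 mm diameter, cap 52 mm diameter over the top 22 mm, 60 mm tall, about 0.14 kg. Origin: centre of its underside, z up. May be absent.
- jar_blue1: Sample jar with blue cap, to be sorted: upright round, white body 49 mm diameter, cap 52 mm diameter over the top 22 mm, 60 mm tall, about 0.14 kg. Origin: centre of its underside, z up. May be absent.
- jar_blue2: Sample jar with blue cap, to be sorted: upright round, white body 49 mm diameter, cap 52 mm diameter over the top 22 mm, 60 mm tall, about 0.14 kg. Origin: centre of its underside, z up. May be absent.
- jar_yellow0: Sample jar with yellow cap, to be sorted: upright round, white body 49 mm diameter, cap 52 mm diameter over the top 22 mm, 60 mm tall, about 0.14 kg. Origin: centre of its underside, z up. May be absent.
- jar_yellow1: Sample jar with yellow cap, to be sorted: upright round, white body 49 mm diameter, cap 52 mm diameter over the top 22 mm, 60 mm tall, about 0.14 kg. Origin: centre of its underside, z up. May be absent.
- jar_yellow2: Sample jar with yellow cap, to be sorted: upright round, white body 49 mm diameter, cap 52 mm diameter over the top 22 mm, 60 mm tall, about 0.14 kg. Origin: centre of its underside, z up. May be absent.
- jar_green: The same jar with a green cap: a bystander that stays where it is on the bench. Origin: centre of its underside, z up.
Not all that is in view belongs to the job. Leave any black or grey look-alike of the jar_yellow0 alone.

How it is judged:
By the outcome, as a careful person would: the job done as asked, in the order asked, and still so for the second after the job is handed in, with the robot touching nothing.
Of jar_blue0, jar_blue1, jar_blue2, jar_yellow0, jar_yellow1, jar_yellow2 only 4 to 6 are there at a start; the rules pass over those that are not, and their reading is None.
At some moment in a run one of jar_blue0, jar_blue1, jar_blue2, jar_yellow0, jar_yellow1, jar_yellow2 may be knocked a few centimetres aside while the robot is not near it.
It also fails if it takes over 210 s, if anything falls off the work surface, if the arm or the gripper's body presses on something with over 40 N, if the wrist force passes 120 N, or if a joint passes its speed limit or range.

## Working session

There is one attempt and no reset: what is moved stays moved. The work goes in short steps, Python scripts to look and compute and a tool call to move; the robot and the scene stay as the last step left them, time stands still between calls to the robot, and variables do not carry over. Pictures are saved under pics/ and viewed, at most 14 in all, crops included, and the job is handed in when it is done.

Besides the shell and the picture viewer there is one more tool, called by a JSON object that holds its "api" and its "payload", one argument or row to a line. carry_out: Moves the arm, as the interface text tells. Its arguments: {"type":"object","properties":{"steps":{"type":"array","items":{"type":"array"}}},"required":["steps"]}

```bash
mkdir -p pics
cat > h.py <<'E'
import numpy as np, cv2
from scipy.spatial.transform import Rotation as R
from station import robot, read_camera, camera_params, nets
def save(cam,name):
    im=read_camera(cam); cv2.imwrite(f'pics/{name}.png',im[:,:,::-1]); return im
def T_wc(cam):
    p=camera_params(cam)
    if 'view' in p: return np.linalg.inv(p['view'])
    s=robot.observe(); T=np.eye(4); T[:3,:3]=R.from_rotvec(s['tcp_rot']).as_matrix(); T[:3,3]=s['tcp_pos']
    return T@p['hand_eye']
def w(cam,loc,T=None):
    T=T_wc(cam) if T is None else T
    return (T@np.r_[loc,1])[:3]
def px(cam,P,T=None):
    T=T_wc(cam) if T is None else T
    c=np.linalg.inv(T)@np.r_[P,1]; k=camera_params(cam)['intrinsics']@np.array([c[0],-c[1],-c[2]]); return (k[:2]/k[2])
def ray(cam,u,v,z,T=None):
    T=T_wc(cam) if T is None else T
    d=np.linalg.inv(camera_params(cam)['intrinsics'])@np.array([u,v,1.]); d=T[:3,:3]@np.array([d[0],-d[1],-d[2]])
    o=T[:3,3]; return o+d*(z-o[2])/d[2]
def find(cam,q,net='pinpoint',mn=0.3):
    T=T_wc(cam)
    for d in getattr(nets,net)(cam,q):
        if d['confidence']>=mn:
            P=w(cam,d['location'],T); print(cam,q,np.round(P,4),'px',np.round(px(cam,P,T)),round(d['confidence'],2))
E
python3 - <<'E'
from h import *
print(robot.observe()); print({k:v for k,v in camera_params('scene').items()},camera_params('wrist'))
for c in ['scene','side']:
    save(c,c+'0')
    for q in ['carriage_grip','lever_knob','lever_hinge','tray_blue','tray_yellow','jar_blue0','jar_yellow0','jar_green']: find(c,q)
E
```

```text
{'t': 0.0, 'qpos': array([-1.17757929e+00,  3.00481403e-01,  1.52157280e+00,  2.98617640e-06,
        1.32066812e+00, -6.66199910e-02]), 'joint_vel': array([ 0.00252415, -0.00077361, -0.00229864, -0.00101852, -0.00114271,
       -0.00026751]), 'joint_torque': array([ 2.79213069e-03, -5.31800258e+01, -3.52733982e+01,  7.09813088e-02,
        2.44384323e-02, -8.89295166e-05]), 'tcp_pos': array([ 0.2439829 , -0.49264195,  0.20488417]), 'tcp_rot': array([-3.05783603e+00, -7.15707995e-01,  2.83900293e-04]), 'contact_force': array([ 0.33748574, -0.02344852,  0.64126084]), 'moment': array([-0.00641152,  0.02862447,  0.04282165]), 'finger_force': 0.0, 'grip_width': 0.09377647839464856}
{'intrinsics': array([[431.41648275,   0.        , 276.57044217],
       [  0.        , 431.41648275, 201.99481027],
       [  0.        ,   0.        ,   1.        ]]), 'view': array([[-2.11810523e-01,  9.77310495e-01, -7.06518320e-04,
         1.71607285e-01],
       [-7.54345045e-01, -1.63027958e-01,  6.35913074e-01,
         3.07381284e-01],
       [ 6.21369339e-01,  1.35226039e-01,  7.71760366e-01,
      
[... 1245 characters left out ...]
x [159. 257.] 0.63
side carriage_grip [0.6376 0.1684 0.0724] px [215. 280.] 0.77
side lever_knob [0.4529 0.133  0.0993] px [309. 270.] 0.77
side lever_hinge [0.5019 0.1853 0.0951] px [280. 291.] 0.93
side tray_blue [ 5.313e-01 -2.218e-01  5.000e-04] px [293. 171.] 0.48
side jar_blue0 [ 0.4507 -0.434   0.0013] px [331. 121.] 0.98
side jar_blue0 [ 0.5297 -0.2246  0.0006] px [294. 170.] 0.96
side jar_blue0 [ 0.4512 -0.2038 -0.0053] px [322. 181.] 0.6
side jar_yellow0 [ 0.3619 -0.2483 -0.0005] px [358. 171.] 0.9
side jar_yellow0 [ 0.4406 -0.3157 -0.0011] px [330. 151.] 0.75
side jar_yellow0 [ 0.3531 -0.3481  0.0025] px [363. 145.] 0.69
side jar_green [ 0.6381 -0.311   0.0015] px [259. 143.] 0.78
```

View pics/scene0.png

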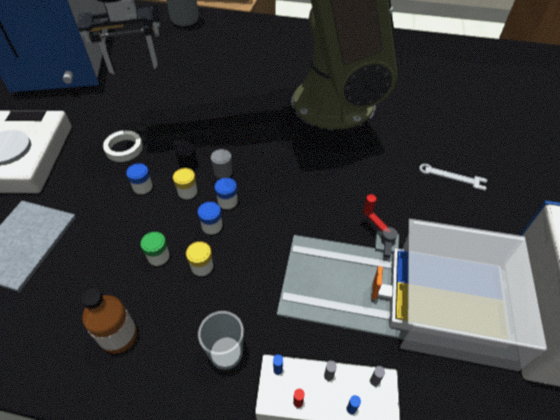

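View pics/side0.png

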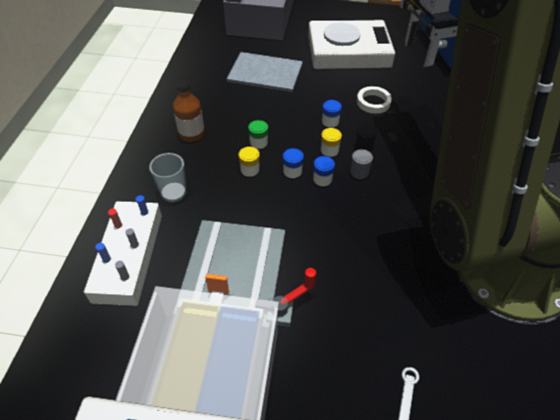

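Scene: blue caps at scene px (138,173), (226,187) and (209,212). Yellow caps are at (184,178) and (200,253), and green is at (154,243). The look-alikes are black at (185,152) and grey at (221,158), so I leave those two alone. There are 5 jars to sort: 3 blue and 2 yellow. The red knob is at (371,199), the orange tab at (378,283), and the blue tray sits on the robot's side. I'll measure the slide direction next and take one close crop to check the choice.

Run:
```python
from h import *
im=cv2.imread('pics/scene0.png'); g=cv2.cvtColor(im,6)
for cam,(x0,x1,y0,y1) in {'scene':(275,530,215,345),'side':(150,300,215,420)}.items():
    im=cv2.imread(f'pics/{cam}0.png'); g=cv2.cvtColor(im,6)
    L=cv2.createLineSegmentDetector().detect(g[y0:y1,x0:x1])[0][:,0]
    for a in L:
        if np.hypot(a[2]-a[0],a[3]-a[1])>60:
            p=ray(cam,a[0]+x0,a[1]+y0,.01);q=ray(cam,a[2]+x0,a[3]+y0,.01)
            d=q-p; ang=np.degrees(np.arctan2(d[1],d[0]))
            print(cam,np.round(a+[x0,y0,x0,y0]),p[:2].round(3),q[:2].round(3),ang.round(1))
a=cv2.resize(cv2.imread('pics/scene0.png')[130:290,110:260],None,fx=3,fy=3,interpolation=2)
b=cv2.resize(cv2.imread('pics/scene0.png')[180:340,320:420],None,fx=3,fy=3,interpolation=2)
cv2.imwrite('pics/crop1.png',np.hstack([a,b]))
```

```text
scene [524. 236. 409. 218.] [0.412 0.501] [0.416 0.239] -89.2
scene [408. 221. 408. 282.] [0.423 0.237] [0.591 0.24 ] 0.9
scene [293. 235. 276. 312.] [ 0.521 -0.023] [ 0.718 -0.02 ] 0.9
scene [373. 247. 294. 234.] [0.518 0.161] [ 0.52  -0.021] -89.3
scene [408. 324. 515. 344.] [0.688 0.243] [0.685 0.447] 90.9
scene [276. 314. 401. 337.] [ 0.721 -0.02 ] [0.718 0.229] 90.7
scene [293. 251. 388. 267.] [ 0.565 -0.015] [0.562 0.197] 90.8
scene [283. 299. 386. 318.] [ 0.686 -0.013] [0.683 0.198] 90.8
scene [374. 308. 284. 292.] [0.668 0.174] [ 0.67  -0.014] -89.4
scene [357. 255. 294. 245.] [0.547 0.127] [ 0.549 -0.015] -89.1
scene [413. 223. 522. 240.] [0.429 0.249] [0.425 0.494] 90.8
scene [508. 339. 416. 322.] [0.678 0.435] [0.68  0.257] -89.4
scene [499. 265. 412. 250.] [0.505 0.436] [0.507 0.247] -89.3
side [283. 229. 202. 219.] [ 0.527 -0.024] [ 0.723 -0.021] 1.0
side [261. 419. 279. 302.] [0.504 0.397] [0.509 0.164] -88.8
side [273. 298. 285. 230.] [0.521 0.158] [ 0.524 -0.02 ] -89.3
side [201. 220. 181. 287.] [ 0.724 -0.019] [0.72  0.162] 91.0
side [255. 306. 270. 230.] [0.554 0.181] [ 0.556 -0.015] -89.4
side [213. 223. 194. 289.] [ 0.693 -0.015] [0.69  0.163] 91.0
side [264. 229. 251. 296.] [ 0.573 -0.016] [0.569 0.159] 91.1
side [272. 322. 256. 418.] [0.515 0.211] [0.512 0.397] 91.0
side [172. 317. 151. 388.] [0.717 0.231] [0.715 0.374] 91.1
side [257. 323. 241. 414.] [0.543 0.218] [0.541 0.395] 90.9
side [196. 406. 214. 331.] [0.625 0.393] [0.627 0.247] -89.2
```

View pics/crop1.png

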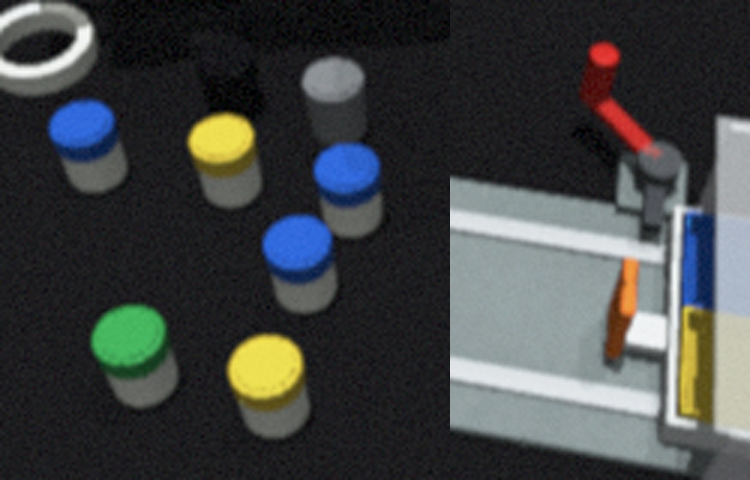

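The crop confirms the picks: only the blue and yellow caps are targets, and the black and grey jars stay put. The lever's nose lies across the front of the carriage. The slide axis is yawed +0.85°, so I'll align the tool to it while moving towards the knob.

{"api": "carry_out", "payload": {
  "steps": [
    [0.094, [0.32, -0.33, 0], [0, 0, 3.18]],
    [0.094, [0.32, -0.33, 0], [0, 0, 3.18]],
    [0.094, [0.32, -0.33, 0], [0, 0, 3.18]],
    [0.094, [0.32, -0.33, 0], [0, 0, 3.18]],
    [0.094, [0.32, -0.33, 0], [0, 0, 3.18]],
    [0.094, [0.32, -0.33, 0], [0, 0, 3.18]],
    [0.094, [0.32, -0.33, 0], [0, 0, 3.18]],
    [0.094, [0.32, -0.33, 0], [0, 0, 3.18]]
  ]
}}

```text
t: 1.9
tcp_pos: [0.3848, -0.0525, 0.2057]
tcp_rot: [-3.141, -0.03, -0.001]
contact_force: [0.7, -0.9, -0.3]
grip_width: 0.0938
finger_force: 0.0
```

{"api": "carry_out", "payload": {
  "steps": [
    [0.094, [0.069, -0.187, 0.04], [0, 0, 0]],
    [0.094, [0.069, -0.187, 0.04], [0, 0, 0]],
    [0.094, [0.069, -0.187, 0.04], [0, 0, 0]],
    [0.094, [0.069, -0.187, 0.04], [0, 0, 0]],
    [0.094, [0.069, -0.187, 0.04], [0, 0, 0]]
  ]
}}

```text
t: 2.52
tcp_pos: [0.4503, 0.1331, 0.1652]
tcp_rot: [3.141, 0.027, -0.001]
contact_force: [0.3, 0.3, 0.8]
grip_width: 0.094
finger_force: 0.0
```

Run:
```python
from h import *
s=robot.observe(); print(s['t'],s['tcp_pos'],s['tcp_rot'])
im=save('wrist','w1')
for q in ['lever_knob','lever_hinge','carriage_grip']: find('wrist',q)
T=T_wc('wrist')
hsv=cv2.cvtColor(im,cv2.COLOR_RGB2HSV)
m=((hsv[...,0]<6)|(hsv[...,0]>174))&(hsv[...,1]>150)&(hsv[...,2]>60)
n,l,st,c=cv2.connectedComponentsWithStats(m.astype(np.uint8))
for i in range(1,n):
    if st[i,4]>60: print(st[i],c[i])
```

```text
2.525 [0.45025128 0.1331262  0.16517154] [ 3.14116706e+00  2.70723988e-02 -1.28090499e-03]
wrist lever_knob [0.4459 0.135  0.0995] px [282. 227.] 0.89
wrist lever_hinge [0.5058 0.1917 0.1   ] px [196. 139.] 0.58
[ 216  144   82   94 2487] [263.77683957 191.73502211]
```

View pics/w1.png

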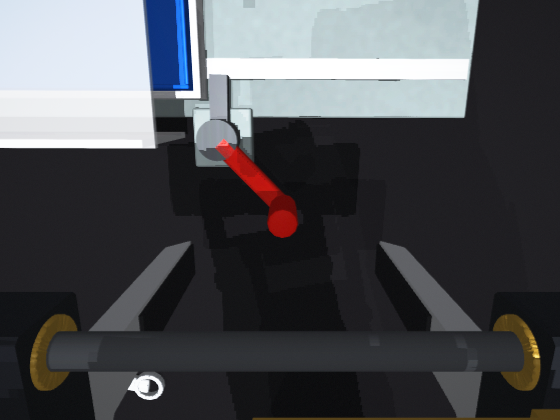

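The lever knob's top is at wrist px (282,222), which puts it at about (0.449, 0.135). The TCP is above it, so I'll descend around the knob and narrow the fingers to a loose cage.

{"api": "carry_out", "payload": {
  "steps": [
    [0.094, [-0.001, -0.002, 0.05], [0, 0, 0]],
    [0.094, [-0.001, -0.002, 0.104], [0, 0, 0]],
    [0.094, [-0.001, -0.002, 0.104], [0, 0, 0]],
    [0.03, [-0.001, -0.002, 0.104], [0, 0, 0]],
    [0.03, [-0.001, -0.002, 0.104], [0, 0, 0]],
    [0.03, [-0.001, -0.002, 0.104], [0, 0, 0]],
    [0.03, [-0.001, -0.002, 0.104], [0, 0, 0]],
    [0.03, [-0.001, -0.002, 0.104], [0, 0, 0]]
  ]
}}

```text
t: 3.72
tcp_pos: [0.4495, 0.1349, 0.0616]
tcp_rot: [-3.141, -0.025, -0.0]
contact_force: [-1.0, -0.4, 0.1]
grip_width: 0.0476
finger_force: 0.0
```

{"api": "carry_out", "payload": {
  "steps": [
    [0.03, [-0.008, -0.01, 0], [0, 0, 0]],
    [0.03, [-0.014, -0.021, 0], [0, 0, 0]],
    [0.03, [-0.019, -0.034, 0], [0, 0, 0]],
    [0.03, [-0.021, -0.046, 0], [0, 0, 0]],
    [0.03, [-0.021, -0.06, 0], [0, 0, 0]],
    [0.03, [-0.018, -0.072, 0], [0, 0, 0]],
    [0.03, [-0.014, -0.082, 0], [0, 0, 0]],
    [0.03, [-0.01, -0.091, 0], [0, 0, 0]]
  ]
}}

```text
t: 4.72
tcp_pos: [0.4384, 0.2265, 0.0615]
tcp_rot: [-3.141, -0.025, -0.0]
contact_force: [-1.9, -1.9, 0.3]
grip_width: 0.0298
finger_force: 0.8
```

Run:
```python
from h import *
s=robot.observe(); print(s['t'],s['tcp_pos'],s['contact_force'],s['grip_width'])
im=save('wrist','w2')
for q in ['lever_knob']: find('wrist',q)
im=save('scene','s2')
for q in ['lever_knob']: find('scene',q)
```

```text
4.725 [0.43839631 0.22645027 0.06146329] [-1.85018884 -1.88690843  0.3262108 ] 0.029822405476455427
wrist lever_knob [0.4312 0.2253 0.097 ] px [291. 304.] 0.63
scene lever_knob [ 4.528e-01 -2.026e-01  2.000e-04] px [228. 202.] 0.7
scene lever_knob [0.4387 0.2251 0.1018] px [412. 200.] 0.55
```

View pics/w2.png

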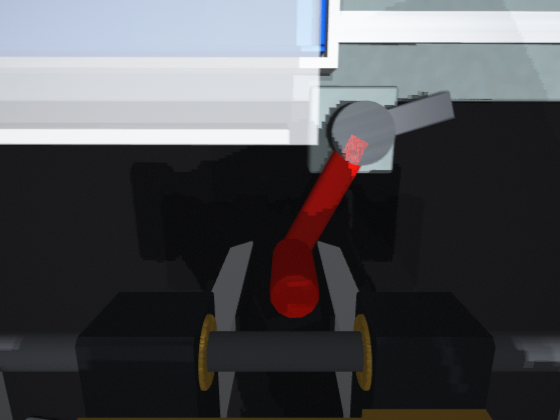

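The knob is in the cage and the lever is most of the way round (nose at px (420,112), now off the carriage). I'll finish the swing against the stop.

{"api": "carry_out", "payload": {
  "steps": [
    [0.03, [0.006, -0.008, 0], [0, 0, 0]],
    [0.03, [0.011, -0.014, 0], [0, 0, 0]],
    [0.03, [0.015, -0.018, 0], [0, 0, 0]],
    [0.03, [0.018, -0.021, 0], [0, 0, 0]],
    [0.03, [0.018, -0.021, 0], [0, 0, 0]]
  ]
}}

```text
t: 5.55
tcp_pos: [0.4543, 0.2447, 0.0608]
tcp_rot: [3.136, 0.025, -0.008]
contact_force: [-10.5, -21.6, 9.7]
grip_width: 0.0302
finger_force: 10.8
```

Run:
```python
from h import *
s=robot.observe(); print(s['t'],s['tcp_pos'],s['contact_force'],s['grip_width'])
im=save('wrist','w3')
for q in ['lever_knob']: find('wrist',q)
```

```text
5.55 [0.45433689 0.24467592 0.06079065] [-10.54045957 -21.63914369   9.74163046] 0.030174057863368783
```

The stop is reached, with force rising to about 24 N. I'll back off, lift and look.

{"api": "carry_out", "payload": {
  "steps": [
    [0.03, [-0.005, 0.004, 0], [0, 0, 0]],
    [0.045, [-0.005, 0.004, 0], [0, 0, 0]],
    [0.045, [-0.005, 0.004, -0.06], [0, 0, 0]],
    [0.045, [-0.005, 0.004, -0.11], [0, 0, 0]],
    [0.045, [0.04, 0.04, -0.11], [0, 0, 0]],
    [0.045, [0.1, 0.06, -0.11], [0, 0, 0]],
    [0.045, [0.15, 0.076, -0.11], [0, 0, 0]],
    [0.045, [0.15, 0.076, -0.11], [0, 0, 0]]
  ]
}}

```text
t: 6.65
tcp_pos: [0.6089, 0.1722, 0.1701]
tcp_rot: [3.141, 0.021, -0.001]
contact_force: [-0.8, 0.1, -0.8]
grip_width: 0.0449
finger_force: 0.0
```

Run:
```python
from h import *
s=robot.observe(); print(s['t'],s['tcp_pos'],s['tcp_rot'],s['contact_force'],s['grip_width'])
im=save('wrist','w4')
for q in ['lever_knob','carriage_grip','lever_hinge']: find('wrist',q)
im=save('side','si4')
for q in ['lever_knob','carriage_grip','lever_hinge']: find('side',q)
```

```text
6.65 [0.6089092  0.17218488 0.17005245] [ 3.14142174e+00  2.12349053e-02 -1.20441865e-03] [-0.84182104  0.11080373 -0.76568609] 0.04492863496302942
wrist lever_knob [0.4437 0.2427 0.0986] px [198. 410.] 0.74
wrist carriage_grip [0.6319 0.1642 0.0704] px [299. 177.] 0.73
side lever_knob [0.4528 0.2372 0.0984] px [302. 319.] 0.95
side carriage_grip [0.6393 0.1679 0.0698] px [214. 280.] 0.87
side lever_hinge [0.5027 0.1856 0.0948] px [280. 291.] 0.75
```

View pics/w4.png

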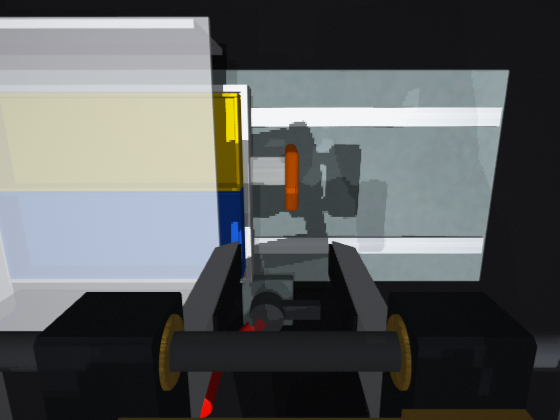

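The lever is fully over: knob near (0.449, 0.240) and the nose clear of the carriage at px (305,310). The orange tab is at px (292,178), about (0.635, 0.166). I'll descend, pinch it and pull.

{"api": "carry_out", "payload": {
  "steps": [
    [0.045, [0.026, 0.006, 0.04], [0, 0, 0]],
    [0.045, [0.026, 0.006, 0.09], [0, 0, 0]],
    [0.045, [0.026, 0.006, 0.118], [0, 0, 0]],
    [0.0, [0.026, 0.006, 0.118], [0, 0, 0]],
    [0.0, [0.026, 0.006, 0.118], [0, 0, 0]],
    [0.0, [0.026, 0.006, 0.118], [0, 0, 0]],
    [0.0, [0.026, 0.006, 0.118], [0, 0, 0]]
  ]
}}

```text
t: 7.92
tcp_pos: [0.6334, 0.1675, 0.0547]
tcp_rot: [3.141, 0.025, 0.003]
contact_force: [-2.2, -2.6, 6.7]
grip_width: 0.0098
finger_force: 30.0
```

Run:
```python
from h import *
s=robot.observe(); print(s['t'],s['tcp_pos'],s['tcp_rot'],s['contact_force'],s['grip_width'],s['finger_force'])
```

```text
7.925 [0.63337965 0.167461   0.05471136] [3.14095450e+00 2.48830968e-02 2.64761191e-03] [-2.15004163 -2.64135897  6.74479889] 0.00981290039040089 30.001154243946075
```

Gripped: 9.8 mm opening at 30 N. Now pull the carriage out.

{"api": "carry_out", "payload": {
  "steps": [
    [0.0, [0, 0.008, -0.003], [0, 0, 0]],
    [0.0, [0, 0.025, -0.003], [0, 0, 0]],
    [0.0, [0, 0.05, -0.003], [0, 0, 0]],
    [0.0, [0, 0.075, -0.003], [0, 0, 0]],
    [0.0, [0, 0.1, -0.003], [0, 0, 0]],
    [0.0, [0, 0.12, -0.003], [0, 0, 0]],
    [0.0, [0, 0.14, -0.003], [0, 0, 0]],
    [0.0, [0, 0.15, -0.003], [0, 0, 0]]
  ]
}}

```text
t: 8.93
tcp_pos: [0.6353, 0.0169, 0.0549]
tcp_rot: [-3.141, -0.023, 0.0]
contact_force: [10.7, 2.1, -20.0]
grip_width: 0.0099
finger_force: 30.0
```

{"api": "carry_out", "payload": {
  "steps": [
    [0.0, [0, 0.015, 0], [0, 0, 0]],
    [0.0, [0, 0.03, 0], [0, 0, 0]],
    [0.0, [0, 0.045, 0], [0, 0, 0]],
    [0.0, [0, 0.055, 0], [0, 0, 0]],
    [0.0, [0, 0.062, 0], [0, 0, 0]],
    [0.0, [0, 0.067, 0], [0, 0, 0]],
    [0.0, [0, 0.067, 0], [0, 0, 0]]
  ]
}}

```text
t: 9.8
tcp_pos: [0.6362, -0.0475, 0.0548]
tcp_rot: [-3.139, -0.025, 0.001]
contact_force: [9.1, 11.7, -19.0]
grip_width: 0.0098
finger_force: 30.0
```

The carriage has travelled 0.215 m and met its stop. I'll release, lift, turn the fingers to close along x, and look.

{"api": "carry_out", "payload": {
  "steps": [
    [0.03, [0, 0, 0], [0, 0, 0]],
    [0.05, [0, 0, 0], [0, 0, 0]],
    [0.05, [0, 0, -0.06], [0, 0, 0]],
    [0.05, [0, 0, -0.12], [0, 0, -1.3]],
    [0.07, [0, 0.04, -0.13], [0, 0, -2.6]],
    [0.07, [-0.02, 0.1, -0.13], [0, 0, -3.9]],
    [0.07, [-0.05, 0.13, -0.13], [0, 0, -5.2]],
    [0.07, [-0.1, 0.15, -0.13], [0, 0, -6.5]]
  ]
}}

```text
t: 10.8
tcp_pos: [0.5377, -0.2025, 0.1865]
tcp_rot: [2.809, 1.406, 0.0]
contact_force: [0.3, -0.5, -0.2]
grip_width: 0.0698
finger_force: 0.0
```

```bash
cat > look.py <<'E'
from h import *
import sys
s=robot.observe(); print(s['t'],s['tcp_pos'],s['tcp_rot'],s['contact_force'],s['grip_width'])
n=sys.argv[1]
for c in ['scene','side']:
    save(c,c+n)
    for q in sys.argv[2:]: find(c,q)
E
python3 look.py 5 tray_blue tray_yellow jar_blue0 jar_yellow0 carriage_grip lever_knob
```

```text
10.8 [ 0.53765962 -0.20245282  0.18650856] [2.80871166e+00 1.40601059e+00 3.65342151e-04] [ 0.31564195 -0.52603885 -0.23174312] 0.0697768697348599
scene tray_blue [0.5803 0.0974 0.0242] px [343. 262.] 0.86
scene tray_yellow [0.6588 0.0985 0.0221] px [339. 295.] 0.75
scene jar_blue0 [ 0.5315 -0.2195  0.0026] px [211. 226.] 0.85
scene jar_blue0 [ 0.4533 -0.2037 -0.0012] px [227. 203.] 0.75
scene jar_blue0 [ 0.6357 -0.3101 -0.0031] px [159. 256.] 0.7
scene jar_blue0 [ 4.498e-01 -4.318e-01 -4.000e-04] px [142. 187.] 0.64
scene jar_yellow0 [ 0.4441 -0.313   0.0011] px [187. 193.] 0.94
scene jar_yellow0 [ 0.3584 -0.245  -0.0004] px [222. 173.] 0.64
scene jar_yellow0 [ 0.6425 -0.2063 -0.0007] px [202. 267.] 0.63
scene jar_yellow0 [ 0.3505 -0.3441 -0.0021] px [188. 166.] 0.52
scene carriage_grip [ 0.6348 -0.0458  0.0703] px [273. 260.] 0.7
scene carriage_grip [0.4968 0.1879 0.095 ] px [393. 220.] 0.31
scene lever_knob [0.4468 0.2435 0.1008] px [421. 204.] 0.87
side tray_blue [0.5824 0.0931 0.0157] px [250. 267.] 0.67
side tray_yellow [0.6637 0.0976 0.0217] px [213. 262.] 0.65
side jar_blue0 [ 0.5314 -0.2234 -0.0019] px [293. 171.] 0.9
side jar_blue0 [ 0.4491 -0.2048 -0.0049] px [323. 181.] 0.82
side jar_blue0 [ 0.4517 -0.4309  0.0013] px [330. 122.] 0.79
side jar_yellow0 [ 0.4416 -0.3145 -0.0006] px [330. 151.] 0.83
side jar_yellow0 [ 0.3622 -0.2456 -0.0022] px [358. 173.] 0.7
side jar_yellow0 [ 0.3514 -0.3472  0.0019] px [364. 146.] 0.69
side jar_yellow0 [ 0.6445 -0.2094  0.0041] px [250. 168.] 0.65
side carriage_grip [ 0.6414 -0.0464  0.0684] px [236. 200.] 0.69
side lever_knob [0.4532 0.2384 0.1012] px [302. 319.] 0.86
```

View pics/scene5.png

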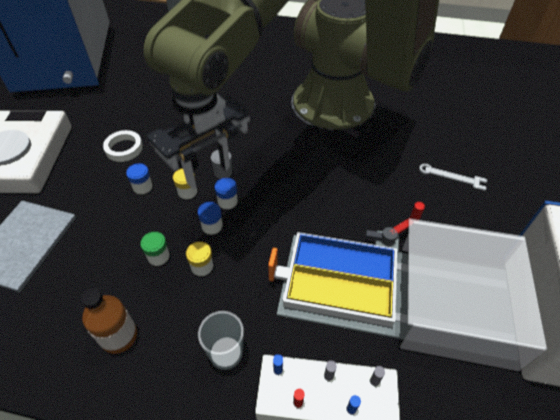

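The trays are out (blue on the robot's side at about (0.581, 0.097), yellow at about (0.661, 0.098)) and the jars haven't moved. Next I finish the turn above the first blue jar at (0.531, -0.2215) and check it with the wrist camera.

{"api": "carry_out", "payload": {
  "steps": [
    [0.068, [-0.019, 0.006, 0.03], [0, 0, -1.3]],
    [0.068, [-0.019, 0.006, 0.05], [0, 0, -2.6]],
    [0.068, [-0.019, 0.006, 0.05], [0, 0, -3.9]],
    [0.068, [-0.019, 0.006, 0.05], [0, 0, -4.7]],
    [0.068, [-0.019, 0.006, 0.05], [0, 0, -4.7]]
  ]
}}

```text
t: 12.12
tcp_pos: [0.5321, -0.2195, 0.1364]
tcp_rot: [-2.213, -2.23, 0.0]
contact_force: [-0.4, 0.2, -0.7]
grip_width: 0.0679
finger_force: 0.0
```

```bash
cat > jar.py <<'E'
from h import *
import sys
cam,col=sys.argv[1],sys.argv[2]
s=robot.observe(); print(s['t'],s['tcp_pos'].round(4),s['tcp_rot'].round(3),s['contact_force'].round(1),s['grip_width'].round(4))
T=T_wc(cam); im=read_camera(cam); hsv=cv2.cvtColor(im,cv2.COLOR_RGB2HSV)
lo,hi={'blue':(105,125),'yellow':(22,32)}[col]
m=((hsv[...,0]>=lo)&(hsv[...,0]<=hi)&(hsv[...,1]>130)&(hsv[...,2]>70)).astype(np.uint8)
n,l,st,c=cv2.connectedComponentsWithStats(m)
for i in range(1,n):
    if st[i,4]>80: print(col,'px',c[i].round(),st[i],'at z.05',ray(cam,*c[i],.05,T).round(4))
find(cam,'jar_'+col+'0')
E
python3 jar.py wrist blue; python3 jar.py scene blue
```

```text
Traceback (most recent call last):
  File "jar.py", line 4, in <module>
    s=robot.observe(); print(s['t'],s['tcp_pos'].round(4),s['tcp_rot'].round(3),s['contact_force'].round(1),s['grip_width'].round(4))
                                                                                                            ^^^^^^^^^^^^^^^^^^^^^
AttributeError: 'float' object has no attribute 'round'
Traceback (most recent call last):
  File "jar.py", line 4, in <module>
    s=robot.observe(); print(s['t'],s['tcp_pos'].round(4),s['tcp_rot'].round(3),s['contact_force'].round(1),s['grip_width'].round(4))
                                                                                                            ^^^^^^^^^^^^^^^^^^^^^
AttributeError: 'float' object has no attribute 'round'
```

```bash
sed -i "s/s\['grip_width'\].round(4)/s['grip_width']/" jar.py
python3 jar.py wrist blue; python3 jar.py scene blue
```

```text
12.125 [ 0.5321 -0.2195  0.1364] [-2.213 -2.23   0.   ] [-0.4  0.2 -0.7] 0.06790641501915944
blue px [178. 192.] [ 135  159   77   74 3178] at z.05 [ 0.4528 -0.2018  0.05  ]
blue px [283. 216.] [ 248  180   73   73 3995] at z.05 [ 0.5301 -0.2199  0.05  ]
blue px [190. 415.] [173 412  36   8 136] at z.05 [ 0.45   -0.4002  0.05  ]
wrist jar_blue0 [ 4.498e-01 -2.027e-01  4.000e-04] px [191. 181.] 0.82
wrist jar_blue0 [ 0.4465 -0.4291 -0.0025] px [201. 398.] 0.72
12.225 [ 0.5321 -0.2195  0.1365] [2.215 2.228 0.   ] [-0.4 -0.6 -0. ] 0.06791026301972791
blue px [137. 173.] [126 163  23  21 377] at z.05 [ 0.4466 -0.4341  0.05  ]
blue px [225. 188.] [215 177  21  22 361] at z.05 [ 0.4479 -0.2057  0.05  ]
blue px [209. 213.] [198 203  22  21 379] at z.05 [ 0.5304 -0.2197  0.05  ]
blue px [345. 257.] [ 295  235   99   45 2844] at z.05 [0.5821 0.0996 0.05  ]
blue px [278. 363.] [274 354   9  20 154] at z.05 [0.8315 0.0068 0.05  ]
blue px [354. 404.] [348 396  12  18 148] at z.05 [0.8713 0.1468 0.05  ]
scene jar_blue0 [ 0.5328 -0.2216 -0.0017] px [211. 227.] 0.93
scene jar_blue0 [ 4.484e-01 -2.043e-01 -2.000e-04] px [227. 201.] 0.75
scene jar_blue0 [ 0.4506 -0.4319 -0.0011] px [142. 188.] 0.58
```

Wrist and scene agree: the jar is within about 1 mm of the tool. Descend, grip and lift.

{"api": "carry_out", "payload": {
  "steps": [
    [0.068, [-0.001, -0.001, 0.05], [0, 0, 0]],
    [0.068, [-0.001, -0.001, 0.09], [0, 0, 0]],
    [0.068, [-0.001, -0.001, 0.106], [0, 0, 0]],
    [0.068, [-0.001, -0.001, 0.106], [0, 0, 0]],
    [0.03, [-0.001, -0.001, 0.106], [0, 0, 0]],
    [0.03, [-0.001, -0.001, 0.106], [0, 0, 0]],
    [0.03, [-0.001, -0.001, 0.06], [0, 0, 0]],
    [0.03, [-0.001, -0.001, 0], [0, 0, 0]]
  ]
}}

```text
t: 13.32
tcp_pos: [0.5304, -0.2202, 0.1374]
tcp_rot: [-2.21, -2.23, 0.001]
contact_force: [0.1, -1.4, -1.6]
grip_width: 0.0518
finger_force: 30.0
```

{"api": "carry_out", "payload": {
  "steps": [
    [0.03, [0.03, 0.005, -0.01], [0, 0, 0]],
    [0.03, [0.08, 0.015, -0.01], [0, 0, 0]],
    [0.03, [0.14, 0.025, -0.01], [0, 0, 0]],
    [0.03, [0.2, 0.035, -0.01], [0, 0, 0]],
    [0.03, [0.26, 0.045, -0.01], [0, 0, 0]],
    [0.03, [0.32, 0.05, -0.01], [0, 0, 0]],
    [0.03, [0.365, 0.051, -0.01], [0, 0, 0]],
    [0.03, [0.382, 0.051, -0.01], [0, 0, 0]]
  ]
}}

```text
t: 14.32
tcp_pos: [0.5784, 0.1642, 0.1469]
tcp_rot: [2.209, 2.234, 0.001]
contact_force: [-0.2, -0.3, -1.9]
grip_width: 0.0514
finger_force: 30.0
```

Run:
```python
from h import *
im=save('wrist','w6'); s=robot.observe();print(s['tcp_pos'],s['tcp_rot'])
find('wrist','tray_blue');find('wrist','tray_yellow')
```

```text
[0.57838778 0.16470735 0.14682619] [-2.20909590e+00 -2.23365132e+00 -1.05670593e-03]
wrist tray_yellow [0.6601 0.0981 0.0214] px [376. 275.] 0.85
```

View pics/w6.png

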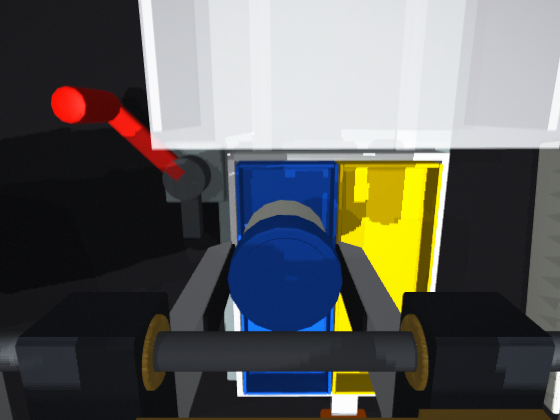

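The blue jar hangs over the far end of the blue tray, at px (285,270), with the tray walls at px 237 and 335. I'll lower it onto the tray floor.

{"api": "carry_out", "payload": {
  "steps": [
    [0.03, [-0.003, 0.002, 0.04], [0, 0, 0]],
    [0.03, [-0.003, 0.002, 0.075], [0, 0, 0]],
    [0.03, [-0.003, 0.002, 0.088], [0, 0, 0]],
    [0.03, [-0.003, 0.002, 0.091], [0, 0, 0]],
    [0.03, [-0.003, 0.002, 0.091], [0, 0, 0]]
  ]
}}

```text
t: 15.1
tcp_pos: [0.5813, 0.1586, 0.0566]
tcp_rot: [2.212, 2.23, 0.002]
contact_force: [-0.1, 0.2, -1.9]
grip_width: 0.0513
finger_force: 30.0
```

{"api": "carry_out", "payload": {
  "steps": [
    [0.03, [0, 0, 0.001], [0, 0, 0]],
    [0.03, [0, 0, 0.0015], [0, 0, 0]],
    [0.066, [0, 0, 0.0015], [0, 0, 0]],
    [0.066, [0, 0, 0.0015], [0, 0, 0]],
    [0.066, [0, 0, -0.04], [0, 0, 0]],
    [0.066, [0, 0, -0.095], [0, 0, 0]],
    [0.066, [-0.04, -0.015, -0.1], [0, 0, 0]],
    [0.066, [-0.1, -0.05, -0.1], [0, 0, 0]]
  ]
}}

```text
t: 16.1
tcp_pos: [0.5351, 0.064, 0.1561]
tcp_rot: [2.209, 2.232, 0.002]
contact_force: [0.9, -1.4, 0.4]
grip_width: 0.0658
finger_force: 0.0
```

{"api": "carry_out", "payload": {
  "steps": [
    [0.068, [-0.06, -0.02, 0], [0, 0, 0]],
    [0.068, [-0.12, -0.04, 0], [0, 0, 0]],
    [0.068, [-0.18, -0.06, 0], [0, 0, 0]],
    [0.068, [-0.23, -0.075, 0.01], [0, 0, 0]],
    [0.068, [-0.255, -0.079, 0.02], [0, 0, 0]],
    [0.068, [-0.262, -0.08, 0.02], [0, 0, 0]],
    [0.068, [-0.262, -0.08, 0.02], [0, 0, 0]]
  ]
}}

```text
t: 16.98
tcp_pos: [0.4576, -0.1978, 0.1358]
tcp_rot: [2.212, 2.231, 0.0]
contact_force: [-0.1, 0.2, -0.3]
grip_width: 0.0679
finger_force: 0.0
```

```bash
python3 jar.py wrist blue; python3 jar.py side blue
```

```text
16.975 [ 0.4576 -0.1978  0.1358] [2.212 2.231 0.   ] [-0.1  0.2 -0.3] 0.06793833228707495
blue px [275. 225.] [ 240  189   72   73 4002] at z.05 [ 0.4497 -0.2051  0.05  ]
wrist jar_blue0 [ 0.4502 -0.2028  0.001 ] px [277. 207.] 0.73
17.075 [ 0.4578 -0.1972  0.1359] [2.21  2.232 0.   ] [ 1.   0.  -0.1] 0.06830664623101132
blue px [333. 109.] [323 106  19   7  92] at z.05 [ 0.4491 -0.4303  0.05  ]
blue px [324. 164.] [315 157  19  19 238] at z.05 [ 0.4521 -0.2101  0.05  ]
blue px [141. 203.] [135 195  12  19 121] at z.05 [ 0.862  -0.0165  0.05  ]
blue px [250. 258.] [ 224  221   51   78 2506] at z.05 [0.5811 0.0922 0.05  ]
side jar_blue0 [0.5827 0.1568 0.027 ] px [244. 290.] 0.96
side jar_blue0 [ 0.4502 -0.2061 -0.0023] px [323. 180.] 0.84
side jar_blue0 [ 0.4517 -0.4346 -0.0012] px [330. 122.] 0.49
```

Jar 1 stands in the tray at (0.582, 0.158). Next is the blue jar at (0.450, -0.2045).

{"api": "carry_out", "payload": {
  "steps": [
    [0.068, [-0.007, -0.008, 0.03], [0, 0, 0]],
    [0.068, [-0.007, -0.008, 0.08], [0, 0, 0]],
    [0.068, [-0.007, -0.008, 0.105], [0, 0, 0]],
    [0.068, [-0.007, -0.008, 0.105], [0, 0, 0]],
    [0.03, [-0.007, -0.008, 0.105], [0, 0, 0]],
    [0.03, [-0.007, -0.008, 0.105], [0, 0, 0]],
    [0.03, [-0.007, -0.008, 0.06], [0, 0, 0]],
    [0.03, [-0.007, -0.008, -0.01], [0, 0, 0]]
  ]
}}

```text
t: 18.18
tcp_pos: [0.4488, -0.2048, 0.1391]
tcp_rot: [-2.21, -2.23, 0.001]
contact_force: [0.9, -0.6, -0.8]
grip_width: 0.0518
finger_force: 30.0
```

{"api": "carry_out", "payload": {
  "steps": [
    [0.03, [0.03, 0.013, 0], [0, 0, 0]],
    [0.03, [0.08, 0.035, 0], [0, 0, 0]],
    [0.03, [0.13, 0.06, 0], [0, 0, 0]],
    [0.03, [0.18, 0.085, 0], [0, 0, 0]],
    [0.03, [0.23, 0.11, 0], [0, 0, 0]],
    [0.03, [0.275, 0.125, 0], [0, 0, 0]],
    [0.03, [0.297, 0.132, 0], [0, 0, 0]],
    [0.03, [0.299, 0.132, 0], [0, 0, 0]]
  ]
}}

```text
t: 19.18
tcp_pos: [0.5788, 0.0957, 0.1382]
tcp_rot: [2.21, 2.233, 0.0]
contact_force: [0.4, 0.6, -2.3]
grip_width: 0.0517
finger_force: 30.0
```

{"api": "carry_out", "payload": {
  "steps": [
    [0.03, [-0.002, 0.003, 0.035], [0, 0, 0]],
    [0.03, [-0.002, 0.003, 0.07], [0, 0, 0]],
    [0.03, [-0.002, 0.003, 0.08], [0, 0, 0]],
    [0.03, [-0.002, 0.003, 0.083], [0, 0, 0]],
    [0.03, [-0.002, 0.003, 0.083], [0, 0, 0]],
    [0.066, [-0.002, 0.003, 0.083], [0, 0, 0]],
    [0.066, [-0.002, 0.003, 0.083], [0, 0, 0]],
    [0.066, [-0.002, 0.003, 0.03], [0, 0, 0]]
  ]
}}

```text
t: 20.18
tcp_pos: [0.5801, 0.0928, 0.1056]
tcp_rot: [-2.209, -2.228, 0.008]
contact_force: [0.7, 0.5, 0.1]
grip_width: 0.0661
finger_force: 0.0
```

{"api": "carry_out", "payload": {
  "steps": [
    [0.066, [0, 0, -0.05], [0, 0, 0]],
    [0.068, [-0.06, -0.02, -0.05], [0, 0, 0]],
    [0.068, [-0.12, -0.04, -0.05], [0, 0, 0]],
    [0.068, [-0.18, -0.06, -0.05], [0, 0, 0]],
    [0.068, [-0.24, -0.08, -0.05], [0, 0, 0]],
    [0.068, [-0.3, -0.095, -0.05], [0, 0, 0]],
    [0.068, [-0.36, -0.11, -0.05], [0, 0, 0]],
    [0.068, [-0.41, -0.12, -0.05], [0, 0, 0]]
  ]
}}

```text
t: 21.18
tcp_pos: [0.4646, -0.3203, 0.1585]
tcp_rot: [2.212, 2.23, 0.0]
contact_force: [0.9, -0.1, 0.6]
grip_width: 0.068
finger_force: 0.0
```

{"api": "carry_out", "payload": {
  "steps": [
    [0.068, [-0.05, -0.005, 0.0], [0, 0, 0]],
    [0.068, [-0.1, -0.01, 0.01], [0, 0, 0]],
    [0.068, [-0.112, -0.01, 0.02], [0, 0, 0]],
    [0.068, [-0.112, -0.01, 0.02], [0, 0, 0]]
  ]
}}

```text
t: 21.68
tcp_pos: [0.4561, -0.4299, 0.137]
tcp_rot: [-2.211, -2.229, -0.0]
contact_force: [-0.1, -0.5, 0.1]
grip_width: 0.0679
finger_force: 0.0
```

```bash
python3 jar.py wrist blue; python3 jar.py side blue
```

```text
21.675 [ 0.4561 -0.4299  0.137 ] [-2.211 -2.229 -0.   ] [-0.1 -0.5  0.1] 0.06787624539605108
blue px [277. 219.] [ 241  182   72   73 4071] at z.05 [ 0.4495 -0.4324  0.05  ]
wrist jar_blue0 [ 0.4506 -0.4326 -0.0005] px [279. 203.] 0.84
wrist jar_blue0 [ 0.6378 -0.3092  0.0025] px [515.  55.] 0.46
21.775 [ 0.4569 -0.4291  0.1383] [2.211 2.232 0.   ] [ 0.   0.2 -0.8] 0.06782770415872434
blue px [332. 107.] [324 101  17  16 187] at z.05 [ 0.4519 -0.436   0.05  ]
blue px [141. 203.] [135 195  12  19 121] at z.05 [ 0.862  -0.0165  0.05  ]
blue px [250. 258.] [ 224  221   51   78 2349] at z.05 [0.5815 0.091  0.05  ]
side jar_blue0 [0.5815 0.095  0.0224] px [251. 266.] 0.97
side jar_blue0 [ 4.513e-01 -4.314e-01 -3.000e-04] px [330. 122.] 0.93
side jar_blue0 [0.5795 0.1562 0.0246] px [246. 290.] 0.86
```

Two blue jars are in. The third is at (0.450, -0.432).

{"api": "carry_out", "payload": {
  "steps": [
    [0.068, [-0.003, -0.006, 0.04], [0, 0, 0]],
    [0.068, [-0.003, -0.006, 0.085], [0, 0, 0]],
    [0.068, [-0.003, -0.006, 0.107], [0, 0, 0]],
    [0.068, [-0.003, -0.006, 0.107], [0, 0, 0]],
    [0.03, [-0.003, -0.006, 0.107], [0, 0, 0]],
    [0.03, [-0.003, -0.006, 0.107], [0, 0, 0]],
    [0.03, [-0.003, -0.006, 0.05], [0, 0, 0]],
    [0.03, [-0.003, -0.006, -0.01], [0, 0, 0]]
  ]
}}

```text
t: 22.88
tcp_pos: [0.4502, -0.4329, 0.1497]
tcp_rot: [-2.211, -2.231, -0.0]
contact_force: [0.2, -0.4, -0.9]
grip_width: 0.0511
finger_force: 30.0
```

{"api": "carry_out", "payload": {
  "steps": [
    [0.03, [0.03, 0.008, -0.02], [0, 0, 0]],
    [0.03, [0.085, 0.022, -0.02], [0, 0, 0]],
    [0.03, [0.14, 0.04, -0.02], [0, 0, 0]],
    [0.03, [0.195, 0.055, -0.02], [0, 0, 0]],
    [0.03, [0.25, 0.07, -0.02], [0, 0, 0]],
    [0.03, [0.305, 0.085, -0.02], [0, 0, 0]],
    [0.03, [0.36, 0.1, -0.02], [0, 0, 0]],
    [0.03, [0.4, 0.115, -0.02], [0, 0, 0]]
  ]
}}

```text
t: 23.88
tcp_pos: [0.5622, -0.0299, 0.1688]
tcp_rot: [2.21, 2.232, 0.001]
contact_force: [1.0, -0.8, -2.3]
grip_width: 0.0512
finger_force: 30.0
```

{"api": "carry_out", "payload": {
  "steps": [
    [0.03, [0.03, 0.01, 0], [0, 0, 0]],
    [0.03, [0.06, 0.016, 0], [0, 0, 0]],
    [0.03, [0.063, 0.016, 0], [0, 0, 0]],
    [0.03, [0.063, 0.016, 0], [0, 0, 0]]
  ]
}}

```text
t: 24.38
tcp_pos: [0.5772, 0.0306, 0.1683]
tcp_rot: [2.211, 2.231, 0.0]
contact_force: [0.7, 0.5, -1.7]
grip_width: 0.0517
finger_force: 30.0
```

{"api": "carry_out", "payload": {
  "steps": [
    [0.03, [0, 0.004, 0.05], [0, 0, 0]],
    [0.03, [0, 0.004, 0.095], [0, 0, 0]],
    [0.03, [0, 0.004, 0.11], [0, 0, 0]],
    [0.03, [0, 0.004, 0.113], [0, 0, 0]],
    [0.03, [0, 0.004, 0.113], [0, 0, 0]],
    [0.066, [0, 0.004, 0.113], [0, 0, 0]],
    [0.066, [0, 0.004, 0.113], [0, 0, 0]],
    [0.066, [0, 0.004, 0.06], [0, 0, 0]]
  ]
}}

```text
t: 25.38
tcp_pos: [0.5796, 0.0309, 0.1057]
tcp_rot: [-2.208, -2.228, 0.007]
contact_force: [0.7, 0.7, 0.2]
grip_width: 0.0662
finger_force: 0.0
```

{"api": "carry_out", "payload": {
  "steps": [
    [0.066, [0, 0, -0.05], [0, 0, 0]],
    [0.068, [-0.05, 0.02, -0.05], [0, 0, 0]],
    [0.068, [-0.1, 0.035, -0.05], [0, 0, 0]],
    [0.068, [-0.155, 0.05, -0.05], [0, 0, 0]],
    [0.068, [-0.21, 0.06, -0.03], [0, 0, 0]],
    [0.068, [-0.238, 0.06, -0.03], [0, 0, 0]],
    [0.068, [-0.238, 0.06, -0.03], [0, 0, 0]]
  ]
}}

```text
t: 26.25
tcp_pos: [0.6431, -0.2083, 0.1377]
tcp_rot: [-2.214, -2.228, 0.0]
contact_force: [0.2, -0.2, -0.3]
grip_width: 0.0679
finger_force: 0.0
```

```bash
python3 jar.py wrist yellow; python3 jar.py side yellow; python3 jar.py side blue
```

```text
26.25 [ 0.6431 -0.2083  0.1377] [-2.214 -2.228  0.   ] [ 0.2 -0.2 -0.3] 0.06794456627753277
yellow px [285. 214.] [ 249  178   72   72 4083] at z.05 [ 0.6423 -0.2074  0.05  ]
yellow px [107. 351.] [ 98 315  28  75 517] at z.05 [ 0.4956 -0.3267  0.05  ]
yellow px [463. 353.] [448 317  24  73 484] at z.05 [ 0.7917 -0.3266  0.05  ]
wrist jar_yellow0 [ 0.6435 -0.21    0.0035] px [286. 204.] 0.58
26.35 [ 0.6435 -0.2059  0.1383] [2.211e+00 2.231e+00 1.000e-03] [-0.3  0.2 -0.2] 0.06800695595877707
yellow px [331. 136.] [321 127  21  20 326] at z.05 [ 0.4436 -0.3171  0.05  ]
yellow px [249. 156.] [239 147  20  20 313] at z.05 [ 0.645  -0.2079  0.05  ]
yellow px [214. 256.] [ 186  217   54   78 2616] at z.05 [0.6599 0.0995 0.05  ]
side jar_yellow0 [ 0.6441 -0.2084  0.0022] px [250. 169.] 0.87
side jar_yellow0 [ 0.3619 -0.2448 -0.0015] px [358. 173.] 0.81
side jar_yellow0 [ 0.443  -0.3191  0.0008] px [330. 149.] 0.67
side jar_yellow0 [ 0.3495 -0.3476 -0.0013] px [364. 146.] 0.64
26.45 [ 0.6437 -0.2053  0.1385] [2.210e+00 2.232e+00 1.000e-03] [-0.1  0.1  0.2] 0.06769750687492822
blue px [141. 203.] [135 195  12  19 121] at z.05 [ 0.862  -0.0165  0.05  ]
blue px [250. 256.] [ 224  216   51   83 2376] at z.05 [0.5822 0.088  0.05  ]
side jar_blue0 [0.579  0.1576 0.0266] px [246. 290.] 0.95
side jar_blue0 [0.5822 0.0327 0.0275] px [255. 241.] 0.84
side jar_blue0 [0.5798 0.094  0.0218] px [251. 266.] 0.78
side jar_blue0 [0.5843 0.0959 0.0158] px [249. 268.] 0.3
```

All three blue jars are in. Now the yellow jar at (0.643, -0.208).

{"api": "carry_out", "payload": {
  "steps": [
    [0.068, [-0.002, 0, 0.04], [0, 0, 0]],
    [0.068, [-0.002, 0, 0.085], [0, 0, 0]],
    [0.068, [-0.002, 0, 0.108], [0, 0, 0]],
    [0.068, [-0.002, 0, 0.108], [0, 0, 0]],
    [0.03, [-0.002, 0, 0.108], [0, 0, 0]],
    [0.03, [-0.002, 0, 0.108], [0, 0, 0]],
    [0.03, [-0.002, 0, 0.05], [0, 0, 0]],
    [0.03, [-0.002, 0, -0.01], [0, 0, 0]]
  ]
}}

```text
t: 27.55
tcp_pos: [0.6432, -0.2084, 0.1499]
tcp_rot: [-2.211, -2.231, 0.0]
contact_force: [-0.3, -0.2, -1.4]
grip_width: 0.0513
finger_force: 30.0
```

{"api": "carry_out", "payload": {
  "steps": [
    [0.03, [0.03, 0.002, -0.02], [0, 0, 0]],
    [0.03, [0.08, 0.005, -0.025], [0, 0, 0]],
    [0.03, [0.13, 0.008, -0.025], [0, 0, 0]],
    [0.03, [0.185, 0.011, -0.025], [0, 0, 0]],
    [0.03, [0.24, 0.015, -0.025], [0, 0, 0]],
    [0.03, [0.295, 0.018, -0.025], [0, 0, 0]],
    [0.03, [0.34, 0.02, -0.025], [0, 0, 0]],
    [0.03, [0.352, 0.02, -0.025], [0, 0, 0]]
  ]
}}

```text
t: 28.55
tcp_pos: [0.6601, 0.1463, 0.1736]
tcp_rot: [2.208, 2.234, 0.001]
contact_force: [-0.1, -0.1, -1.9]
grip_width: 0.0514
finger_force: 30.0
```

{"api": "carry_out", "payload": {
  "steps": [
    [0.03, [0, 0, 0], [0, 0, 0]],
    [0.03, [0, 0, 0], [0, 0, 0]]
  ]
}}

```text
t: 28.8
tcp_pos: [0.6605, 0.1422, 0.1732]
tcp_rot: [2.213, 2.229, 0.0]
contact_force: [-0.3, 0.1, -1.9]
grip_width: 0.0517
finger_force: 30.0
```

{"api": "carry_out", "payload": {
  "steps": [
    [0.03, [0, 0.002, 0.05], [0, 0, 0]],
    [0.03, [0, 0.002, 0.1], [0, 0, 0]],
    [0.03, [0, 0.002, 0.114], [0, 0, 0]],
    [0.03, [0, 0.002, 0.118], [0, 0, 0]],
    [0.03, [0, 0.002, 0.118], [0, 0, 0]],
    [0.066, [0, 0.002, 0.118], [0, 0, 0]],
    [0.066, [0, 0.002, 0.118], [0, 0, 0]],
    [0.066, [0, 0.002, 0.065], [0, 0, 0]]
  ]
}}

```text
t: 29.8
tcp_pos: [0.6606, 0.1434, 0.1051]
tcp_rot: [-2.209, -2.228, 0.009]
contact_force: [-0.0, 0.3, 0.1]
grip_width: 0.0659
finger_force: 0.0
```

{"api": "carry_out", "payload": {
  "steps": [
    [0.066, [0, 0, -0.05], [0, 0, 0]],
    [0.068, [-0.05, -0.02, -0.05], [0, 0, 0]],
    [0.068, [-0.1, -0.045, -0.05], [0, 0, 0]],
    [0.068, [-0.15, -0.07, -0.05], [0, 0, 0]],
    [0.068, [-0.2, -0.095, -0.05], [0, 0, 0]],
    [0.068, [-0.25, -0.12, -0.05], [0, 0, 0]],
    [0.068, [-0.3, -0.145, -0.05], [0, 0, 0]],
    [0.068, [-0.35, -0.17, -0.05], [0, 0, 0]]
  ]
}}

```text
t: 30.8
tcp_pos: [0.4946, -0.2093, 0.1587]
tcp_rot: [2.211, 2.23, 0.001]
contact_force: [0.2, 0.1, -0.1]
grip_width: 0.0681
finger_force: 0.0
```

{"api": "carry_out", "payload": {
  "steps": [
    [0.068, [-0.05, -0.025, 0], [0, 0, 0]],
    [0.068, [-0.1, -0.05, 0.01], [0, 0, 0]],
    [0.068, [-0.107, -0.05, 0.02], [0, 0, 0]],
    [0.068, [-0.107, -0.05, 0.02], [0, 0, 0]]
  ]
}}

```text
t: 31.3
tcp_pos: [0.4463, -0.315, 0.1375]
tcp_rot: [-2.212, -2.23, -0.0]
contact_force: [0.5, 0.5, 0.4]
grip_width: 0.0679
finger_force: 0.0
```

```bash
python3 jar.py wrist yellow; python3 jar.py side yellow
```

```text
31.3 [ 0.4463 -0.315   0.1375] [-2.212 -2.23  -0.   ] [0.5 0.5 0.4] 0.06787970769242355
yellow px [278. 214.] [ 243  178   72   73 4078] at z.05 [ 0.4409 -0.3141  0.05  ]
yellow px [112. 352.] [  98  314   36   77 1099] at z.05 [ 0.3028 -0.4338  0.05  ]
yellow px [458. 352.] [ 437  314   35   76 1073] at z.05 [ 0.5901 -0.4319  0.05  ]
yellow px [384. 417.] [182 410 331  10 903] at z.05 [ 0.5333 -0.4973  0.05  ]
wrist jar_yellow0 [ 0.4379 -0.3095 -0.0037] px [276. 193.] 0.95
wrist jar_yellow0 [ 3.487e-01 -3.434e-01  1.000e-04] px [176. 230.] 0.65
31.4 [ 0.4471 -0.3143  0.1383] [2.21  2.232 0.   ] [ 0.5 -0.6 -0.3] 0.06815087652813502
yellow px [331. 137.] [322 128  19  19 282] at z.05 [ 0.4436 -0.3143  0.05  ]
yellow px [214. 254.] [ 186  217   54   78 2397] at z.05 [0.6603 0.0935 0.05  ]
side jar_yellow0 [0.6653 0.1416 0.0268] px [207. 278.] 0.94
side jar_yellow0 [ 0.4424 -0.3153 -0.0019] px [330. 151.] 0.91
side jar_yellow0 [ 0.3637 -0.2509 -0.003 ] px [357. 171.] 0.85
side jar_yellow0 [ 0.6408 -0.3081  0.0018] px [258. 143.] 0.54
```

{"api": "carry_out", "payload": {
  "steps": [
    [0.068, [0, -0.005, 0.04], [0, 0, 0]],
    [0.068, [0, -0.005, 0.085], [0, 0, 0]],
    [0.068, [0, -0.005, 0.108], [0, 0, 0]],
    [0.068, [0, -0.005, 0.108], [0, 0, 0]],
    [0.03, [0, -0.005, 0.108], [0, 0, 0]],
    [0.03, [0, -0.005, 0.108], [0, 0, 0]],
    [0.03, [0, -0.005, 0.05], [0, 0, 0]],
    [0.03, [0, -0.005, -0.01], [0, 0, 0]]
  ]
}}

```text
t: 32.5
tcp_pos: [0.4411, -0.315, 0.1499]
tcp_rot: [-2.211, -2.231, 0.0]
contact_force: [-0.4, -1.3, -0.3]
grip_width: 0.0517
finger_force: 30.0
```

{"api": "carry_out", "payload": {
  "steps": [
    [0.03, [0.03, 0.02, -0.02], [0, 0, 0]],
    [0.03, [0.075, 0.045, -0.025], [0, 0, 0]],
    [0.03, [0.12, 0.072, -0.025], [0, 0, 0]],
    [0.03, [0.165, 0.1, -0.025], [0, 0, 0]],
    [0.03, [0.21, 0.127, -0.025], [0, 0, 0]],
    [0.03, [0.255, 0.155, -0.025], [0, 0, 0]],
    [0.03, [0.3, 0.183, -0.025], [0, 0, 0]],
    [0.03, [0.335, 0.205, -0.025], [0, 0, 0]]
  ]
}}

```text
t: 33.5
tcp_pos: [0.6442, 0.0236, 0.1738]
tcp_rot: [2.21, 2.232, 0.001]
contact_force: [-0.6, 0.4, -1.1]
grip_width: 0.0515
finger_force: 30.0
```

{"api": "carry_out", "payload": {
  "steps": [
    [0.03, [0.027, 0.012, 0], [0, 0, 0]],
    [0.03, [0.03, 0.015, 0], [0, 0, 0]],
    [0.03, [0.03, 0.015, 0], [0, 0, 0]],
    [0.03, [0.03, 0.015, 0], [0, 0, 0]]
  ]
}}

```text
t: 34.0
tcp_pos: [0.6579, 0.0506, 0.1733]
tcp_rot: [2.213, 2.23, 0.0]
contact_force: [0.8, 0.2, -1.2]
grip_width: 0.052
finger_force: 30.0
```

{"api": "carry_out", "payload": {
  "steps": [
    [0.03, [0, 0.004, 0.05], [0, 0, 0]],
    [0.03, [0, 0.004, 0.1], [0, 0, 0]],
    [0.03, [0, 0.004, 0.114], [0, 0, 0]],
    [0.03, [0, 0.004, 0.118], [0, 0, 0]],
    [0.03, [0, 0.004, 0.118], [0, 0, 0]],
    [0.066, [0, 0.004, 0.118], [0, 0, 0]],
    [0.066, [0, 0.004, 0.118], [0, 0, 0]],
    [0.066, [0, 0.004, 0.065], [0, 0, 0]]
  ]
}}

```text
t: 35.0
tcp_pos: [0.6604, 0.0516, 0.1052]
tcp_rot: [-2.208, -2.228, 0.008]
contact_force: [-0.3, -0.3, 0.4]
grip_width: 0.0661
finger_force: 0.0
```

{"api": "carry_out", "payload": {
  "steps": [
    [0.045, [0, 0, -0.05], [0, 0, 0]],
    [0.045, [-0.03, -0.005, -0.07], [0, 0, 1.3]],
    [0.045, [-0.06, -0.01, -0.07], [0, 0, 2.6]],
    [0.045, [-0.08, -0.015, -0.07], [0, 0, 3.9]],
    [0.045, [-0.1, -0.02, -0.07], [0, 0, 5.2]],
    [0.045, [-0.1, -0.023, -0.07], [0, 0, 6.5]],
    [0.045, [-0.1, -0.023, -0.07], [0, 0, 7.8]],
    [0.045, [-0.1, -0.023, -0.07], [0, 0, 9.1]]
  ]
}}

```text
t: 36.0
tcp_pos: [0.6401, -0.0486, 0.1785]
tcp_rot: [3.105, 0.474, 0.001]
contact_force: [-0.7, 0.3, -0.7]
grip_width: 0.0451
finger_force: 0.0
```

```bash
python3 look.py 7 jar_blue0 jar_yellow0 jar_green carriage_grip tray_blue tray_yellow
python3 - <<'E'
import cv2,numpy as np
a=cv2.imread('pics/scene7.png')[130:330,100:440]; b=cv2.imread('pics/side7.png')[190:330,160:300]
a=cv2.resize(a,None,fx=1.5,fy=1.5,interpolation=2); b=cv2.resize(b,(286,300),interpolation=2)
cv2.imwrite('pics/crop7.png',np.hstack([a,b]))
E
```

```text
36.0 [ 0.64009753 -0.04859853  0.17854373] [3.10543214e+00 4.73989195e-01 1.15721942e-03] [-0.73645223  0.26167592 -0.73436626] 0.04507094795927053
scene jar_blue0 [0.5807 0.1601 0.0262] px [372. 267.] 0.83
scene jar_blue0 [0.5798 0.0953 0.0199] px [342. 263.] 0.67
scene jar_blue0 [0.5879 0.0332 0.0225] px [313. 260.] 0.56
scene jar_yellow0 [ 0.3589 -0.2472  0.0011] px [221. 173.] 0.91
scene jar_yellow0 [0.663  0.1476 0.0232] px [362. 301.] 0.84
scene jar_yellow0 [0.6607 0.0544 0.0235] px [317. 291.] 0.64
scene jar_yellow0 [ 0.3489 -0.3424 -0.0019] px [189. 165.] 0.57
scene jar_green [ 0.6374 -0.3078 -0.0009] px [160. 257.] 0.97
scene jar_green [0.5793 0.1605 0.0295] px [372. 266.] 0.53
scene carriage_grip [ 0.635  -0.048   0.0687] px [272. 260.] 0.67
scene tray_blue [0.5808 0.0971 0.0218] px [342. 263.] 0.86
scene tray_yellow [0.6604 0.0969 0.0228] px [338. 295.] 0.58
side jar_blue0 [0.5804 0.1548 0.025 ] px [245. 290.] 0.94
side jar_blue0 [0.5815 0.0304 0.0209] px [256. 242.] 0.82
side jar_blue0 [0.58   0.0948 0.0216] px [251. 266.] 0.57
side jar_yellow0 [0.6608 0.1397 0.0283] px [210. 277.] 0.98
side jar_yellow0 [ 0.3475 -0.3459 -0.002 ] px [365. 147.] 0.89
side jar_yellow0 [0.6619 0.0523 0.0223] px [219. 245.] 0.63
side jar_yellow0 [ 0.3608 -0.2492 -0.002 ] px [358. 172.] 0.63
side jar_green [ 0.6348 -0.3094  0.0018] px [260. 143.] 0.71
side jar_green [0.5801 0.1564 0.0215] px [245. 291.] 0.55
side carriage_grip [ 0.6385 -0.047   0.0691] px [237. 200.] 0.57
side tray_blue [0.5825 0.0949 0.0184] px [250. 267.] 0.89
side tray_yellow [0.663  0.0973 0.0228] px [214. 262.] 0.6
```

View pics/crop7.png

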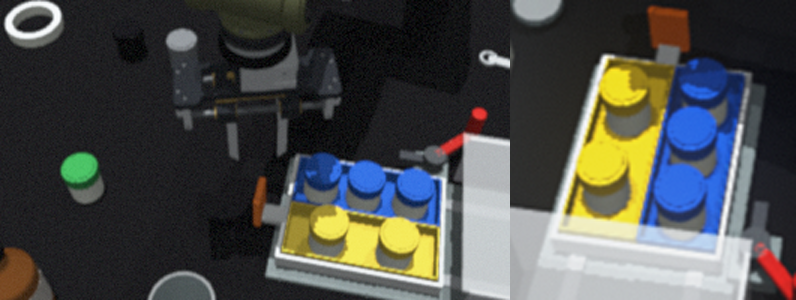

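All five jars stand upright in the right trays: three blue in a row and two yellow. Green, black and grey haven't moved. I'll square up, grip the tab and push home.

{"api": "carry_out", "payload": {
  "steps": [
    [0.04, [-0.004, -0.002, 0.02], [0, 0, 1.1]],
    [0.04, [-0.004, -0.002, 0.05], [0, 0, 2.06]],
    [0.04, [-0.004, -0.002, 0.08], [0, 0, 2.06]],
    [0.04, [-0.004, -0.002, 0.115], [0, 0, 2.06]],
    [0.04, [-0.004, -0.002, 0.122], [0, 0, 2.06]],
    [0.0, [-0.004, -0.002, 0.122], [0, 0, 2.06]],
    [0.0, [-0.004, -0.002, 0.122], [0, 0, 2.06]],
    [0.0, [-0.004, -0.002, 0.122], [0, 0, 2.06]]
  ]
}}

```text
t: 37.7
tcp_pos: [0.6361, -0.0479, 0.0571]
tcp_rot: [3.141, 0.034, 0.003]
contact_force: [-0.1, -0.9, -0.2]
grip_width: 0.0136
finger_force: 0.0
```

{"api": "carry_out", "payload": {
  "steps": [
    [0.0, [0, -0.002, 0], [0, 0, 0]],
    [0.0, [0, -0.006, 0], [0, 0, 0]],
    [0.0, [0, -0.012, 0], [0, 0, 0]],
    [0.0, [0, -0.02, 0], [0, 0, 0]],
    [0.0, [0, -0.03, 0], [0, 0, 0]],
    [0.0, [0, -0.042, 0], [0, 0, 0]],
    [0.0, [0, -0.055, 0], [0, 0, 0]],
    [0.0, [0, -0.068, 0], [0, 0, 0]]
  ]
}}

```text
t: 38.7
tcp_pos: [0.635, 0.0206, 0.0569]
tcp_rot: [3.141, 0.033, 0.004]
contact_force: [4.1, -2.6, 5.4]
grip_width: 0.01
finger_force: 30.0
```

{"api": "carry_out", "payload": {
  "steps": [
    [0.0, [0, -0.013, 0], [0, 0, 0]],
    [0.0, [0, -0.026, 0], [0, 0, 0]],
    [0.0, [0, -0.039, 0], [0, 0, 0]],
    [0.0, [0, -0.052, 0], [0, 0, 0]],
    [0.0, [0, -0.065, 0], [0, 0, 0]],
    [0.0, [0, -0.078, 0], [0, 0, 0]],
    [0.0, [0, -0.091, 0], [0, 0, 0]],
    [0.0, [0, -0.102, 0], [0, 0, 0]]
  ]
}}

```text
t: 39.7
tcp_pos: [0.6335, 0.1228, 0.0569]
tcp_rot: [-3.141, -0.033, -0.007]
contact_force: [12.3, -1.7, 2.8]
grip_width: 0.0103
finger_force: 30.0
```

{"api": "carry_out", "payload": {
  "steps": [
    [0.0, [0, -0.011, 0], [0, 0, 0]],
    [0.0, [0, -0.02, 0], [0, 0, 0]],
    [0.0, [0, -0.028, 0], [0, 0, 0]],
    [0.0, [0, -0.035, 0], [0, 0, 0]],
    [0.0, [0, -0.04, 0], [0, 0, 0]],
    [0.0, [0, -0.044, 0], [0, 0, 0]],
    [0.0, [0, -0.046, 0], [0, 0, 0]],
    [0.0, [0, -0.047, 0], [0, 0, 0]]
  ]
}}

```text
t: 40.7
tcp_pos: [0.6329, 0.1676, 0.057]
tcp_rot: [3.139, 0.032, 0.007]
contact_force: [12.1, -15.9, 4.0]
grip_width: 0.0095
finger_force: 30.0
```

The carriage met its home stop at y = 0.1676, the same as its start value. I'll release and go over the knob.

{"api": "carry_out", "payload": {
  "steps": [
    [0.02, [0, 0, 0], [0, 0, 0]],
    [0.035, [0, 0, 0], [0, 0, 0]],
    [0.045, [0, 0, -0.055], [0, 0, 0]],
    [0.045, [0, 0, -0.115], [0, 0, 0]],
    [0.05, [-0.06, -0.025, -0.115], [0, 0, 0]],
    [0.05, [-0.11, -0.05, -0.115], [0, 0, 0]],
    [0.05, [-0.165, -0.07, -0.115], [0, 0, 0]],
    [0.05, [-0.183, -0.076, -0.115], [0, 0, 0]]
  ]
}}

```text
t: 41.7
tcp_pos: [0.4438, 0.2422, 0.1711]
tcp_rot: [-3.141, -0.037, 0.001]
contact_force: [-0.9, -0.5, 0.2]
grip_width: 0.0502
finger_force: 0.0
```

Run:
```python
from h import *
s=robot.observe(); print(s['t'],s['tcp_pos'],s['tcp_rot'],s['contact_force'])
save('wrist','w8'); find('wrist','lever_knob'); save('side','si8')
for q in ['carriage_grip','lever_knob','tray_blue','tray_yellow','jar_blue0','jar_yellow0']: find('side',q)
```

```text
41.7 [0.44384931 0.24224549 0.17113895] [-3.14119947e+00 -3.72147933e-02  6.18495104e-04] [-0.88724155 -0.50655478  0.15753096]
wrist lever_knob [0.4469 0.2397 0.0993] px [290. 214.] 0.86
side carriage_grip [0.6363 0.1675 0.0658] px [216. 281.] 0.79
side lever_knob [0.4482 0.2396 0.0989] px [305. 320.] 0.63
side jar_yellow0 [ 0.3639 -0.2457  0.0024] px [357. 171.] 0.49
```

View pics/w8.png

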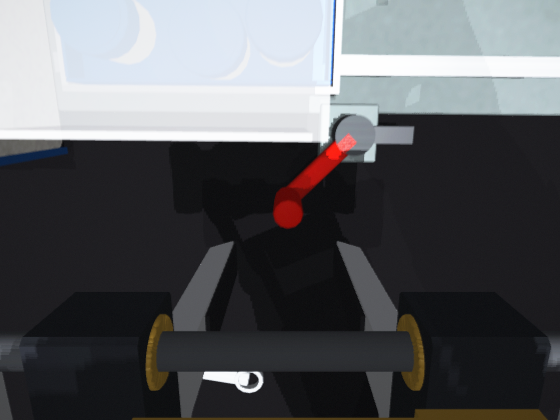

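The knob is at px (288,212), about (0.448, 0.2395), and the carriage is home. I'll descend, cage the knob and swing back.

{"api": "carry_out", "payload": {
  "steps": [
    [0.05, [0.004, 0.002, 0.05], [0, 0, 0]],
    [0.05, [0.004, 0.002, 0.1], [0, 0, 0]],
    [0.05, [0.004, 0.002, 0.109], [0, 0, 0]],
    [0.03, [0.004, 0.002, 0.109], [0, 0, 0]],
    [0.03, [0.004, 0.002, 0.109], [0, 0, 0]],
    [0.03, [0.004, 0.002, 0.109], [0, 0, 0]]
  ]
}}

```text
t: 42.9
tcp_pos: [0.4511, 0.2396, 0.0633]
tcp_rot: [-3.141, -0.034, -0.003]
contact_force: [0.2, -0.5, 0.2]
grip_width: 0.0304
finger_force: 0.0
```

{"api": "carry_out", "payload": {
  "steps": [
    [0.03, [-0.008, 0.01, 0], [0, 0, 0]],
    [0.03, [-0.014, 0.021, 0], [0, 0, 0]],
    [0.03, [-0.019, 0.034, 0], [0, 0, 0]],
    [0.03, [-0.022, 0.046, 0], [0, 0, 0]],
    [0.03, [-0.022, 0.06, 0], [0, 0, 0]],
    [0.03, [-0.02, 0.072, 0], [0, 0, 0]],
    [0.03, [-0.017, 0.083, 0], [0, 0, 0]],
    [0.03, [-0.012, 0.092, 0], [0, 0, 0]]
  ]
}}

```text
t: 43.9
tcp_pos: [0.4408, 0.1462, 0.062]
tcp_rot: [3.141, 0.033, 0.0]
contact_force: [-0.7, 2.0, -0.4]
grip_width: 0.0299
finger_force: 0.8
```

{"api": "carry_out", "payload": {
  "steps": [
    [0.03, [0.005, 0.006, 0], [0, 0, 0]],
    [0.03, [0.01, 0.012, 0], [0, 0, 0]],
    [0.03, [0.013, 0.016, 0], [0, 0, 0]],
    [0.03, [0.015, 0.019, 0], [0, 0, 0]],
    [0.03, [0.015, 0.019, 0], [0, 0, 0]]
  ]
}}

```text
t: 44.52
tcp_pos: [0.4552, 0.1296, 0.0619]
tcp_rot: [-3.139, -0.033, 0.002]
contact_force: [-6.5, 13.6, 1.1]
grip_width: 0.0302
finger_force: 7.0
```

{"api": "carry_out", "payload": {
  "steps": [
    [0.03, [0.001, 0.002, 0], [0, 0, 0]],
    [0.03, [0.001, 0.002, 0], [0, 0, 0]],
    [0.03, [-0.004, -0.004, 0], [0, 0, 0]],
    [0.05, [-0.004, -0.004, 0], [0, 0, 0]],
    [0.05, [-0.004, -0.004, 0], [0, 0, 0]],
    [0.05, [-0.004, -0.004, -0.055], [0, 0, 0]],
    [0.05, [-0.004, -0.004, -0.115], [0, 0, 0]],
    [0.05, [-0.004, -0.004, -0.13], [0, 0, 0]]
  ]
}}

```text
t: 45.52
tcp_pos: [0.4531, 0.1322, 0.1955]
tcp_rot: [-3.14, -0.033, -0.009]
contact_force: [-0.2, 0.8, -0.3]
grip_width: 0.0499
finger_force: 0.0
```

{"api": "carry_out", "payload": {
  "steps": [
    [0.05, [-0.02, 0.05, 0], [0, 0, 0]],
    [0.05, [-0.04, 0.1, 0], [0, 0, 0]],
    [0.05, [-0.05, 0.15, 0], [0, 0, 0]],
    [0.05, [-0.05, 0.2, 0], [0, 0, 0]],
    [0.05, [-0.05, 0.2, 0], [0, 0, 0]]
  ]
}}

```text
t: 46.15
tcp_pos: [0.4056, -0.0713, 0.1912]
tcp_rot: [3.141, 0.026, -0.002]
contact_force: [0.9, 0.2, 0.2]
grip_width: 0.0501
finger_force: 0.0
```

```bash
python3 look.py 9 carriage_grip lever_knob lever_hinge jar_green tray_blue tray_yellow
python3 - <<'E'
import cv2,numpy as np
a=cv2.imread('pics/scene9.png')[170:350,270:540]; b=cv2.imread('pics/side9.png')[240:420,100:330]
cv2.imwrite('pics/crop9.png',cv2.resize(np.hstack([a,b]),(800,288),interpolation=2))
E
```

```text
46.15 [ 0.40556577 -0.07129113  0.19123989] [ 3.14142228e+00  2.64137960e-02 -1.63239251e-03] [0.85461333 0.21695355 0.15472592] 0.05012132398204153
scene carriage_grip [0.6341 0.1698 0.0718] px [379. 279.] 0.96
scene lever_hinge [0.4998 0.1879 0.1013] px [394. 219.] 0.94
scene jar_green [ 0.6347 -0.3063  0.0012] px [161. 255.] 0.7
side carriage_grip [0.6365 0.1662 0.0722] px [216. 279.] 0.85
side lever_knob [0.4514 0.133  0.0981] px [310. 271.] 0.73
side lever_hinge [0.5014 0.1893 0.0979] px [280. 292.] 0.67
side jar_green [ 6.402e-01 -3.126e-01  1.000e-04] px [259. 143.] 0.77
side tray_yellow [0.6368 0.1687 0.0718] px [215. 280.] 0.66
```

View pics/crop9.png

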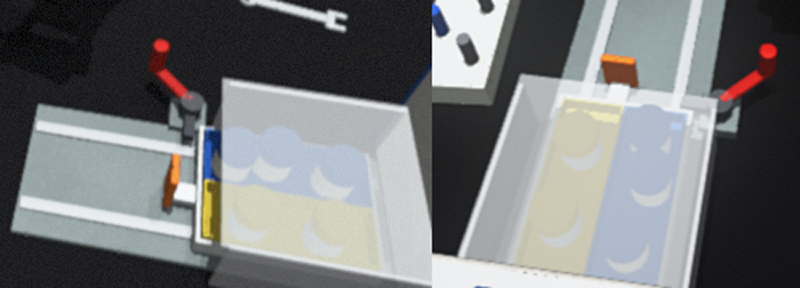

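The carriage is home and the lever locked, with its nose across the front. The blue row looks slightly uneven through the cover, so I'll take a closer crop.

Run:
```python
import cv2,numpy as np
f=lambda n,y0,y1,x0,x1:cv2.resize(cv2.imread(f'pics/{n}.png')[y0:y1,x0:x1],(400,400),interpolation=2)
o=np.hstack([f('scene9',230,350,395,515),f('side9',295,415,165,285)])
o=cv2.convertScaleAbs(o,alpha=2.2,beta=-230); cv2.imwrite('pics/crop10.png',o)
```

```text
(no output)
```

View pics/crop10.png

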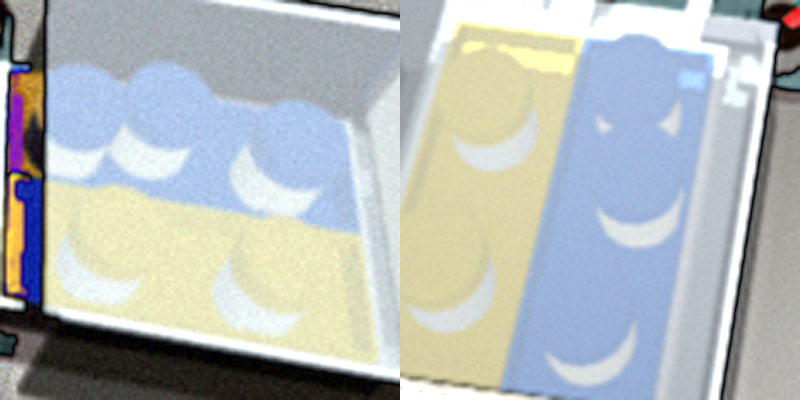

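Three blue caps show in the blue tray and two yellow in the yellow tray. The middle blue jar has moved about 1 cm within its tray. Each jar shows its cap over its body, so all stand upright, and the trays lie flat. Handing in.

```bash
python3 -c "
from station import robot
print(robot.job_done())"
```

```text
the job is handed in; nothing more can be done
None
```

I handed the job in (no verdict came back): three blue jars are upright in the blue tray and two yellow in the yellow tray, the carriage is fully home and the lever is locked. The middle blue jar moved about 1 cm within its tray but still stands, and the green, black and grey jars were not touched.

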